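# Turn over a guarded handwheel after greasing

## Task

The worm-drive unit has just been greased and its handwheel must be turned over by hand. First stand the bell-shaped aluminium cover that is in the way of the unit's guard door upright in the parts tray, then pull the bottom-hinged guard door fully down, and crank the handwheel clockwise until its handle comes to the pointer and on through one further full turn, stopping with the handle at the pointer again. Then push the guard door back up until it is fully shut, and leave all the other things on the bench where they are.

Things in the scene. Friction and masses are not known exactly. Their poses are not given: they have to be found in the camera images.
- machine: grey worm-drive unit fixed on the bench, 210 x 272 mm, 172 mm high at the back. Origin on the bench straight below the handwheel's centre; x to its back, y to its left (seen from the robot), z up. The handwheel and the deck under it rise to the back at 35 degrees: the wheel's axis leans 35 degrees from vertical, to the front (-x). A shaft stub sticks out left to y = 183 mm
- bow_mid (a point): middle of the lifting bow's bar, 16 mm thick, running along the machine's y above the back half of the wheel at x = 45, z = 300 mm in its frame, on posts at y = +-130 mm. A gripper held vertically over the back half of the wheel hits it; one leaned 35 degrees, in line with the wheel's axis, clears it
- deck_mid (a point): middle of the sloping deck, under the wheel: its surface is 28 mm below the rim's middle plane. The side cheeks beside it have inner faces at y = +-124 mm and tops 25 mm above the rim's middle plane
- handwheel (a joint): steel three-spoke handwheel, 120 mm diameter, rim 16 mm thick; grows clockwise as seen from above; 0 (and again 2 pi = 6.28) has the handle at the pointer, i.e. at the highest, rearmost point. It starts at between -2.2 and -0.4, and must end at 6.28. It stays where it is left. Some 2 N at the handle turns it
- wheel_center (a point): centre of the handwheel, in the middle plane of its rim, 130 mm above the bench; its z is the wheel's axis (up and to the front)
- crank_grip (a point): the crank handle's grip, a black cylinder 20 mm diameter and 50 mm long standing on the rim along the wheel's axis, turning freely about itself; 48 mm from the wheel's axis. This point is inside it, 40 mm above the rim's middle plane along the axis, 23 mm below the grip's end
- pointer (a point): tip of the dark steel pointer block fixed on the deck just outside the rim, at the wheel's highest point, at the back
- guard (a joint): guard door at the unit's front, hinged along its bottom edge: 0 = shut (upright), grows as it comes down towards the robot, 1.55 = fully down (level, against its stop). It is stiff in its hinge: it stays up near upright, and sinks slowly when far down
- guard_hinge (a point): middle of the guard's hinge line, at x = -100 mm, z = 60 mm in the machine's frame; the hinge runs along the machine's y
- guard_handle (a point): middle of the guard's handle, a round 12 mm bar 130 mm long along y, 130 mm from the hinge line in the plane of the door panel, held beyond the panel's free edge on two legs with a 36 mm clear gap to the panel. The panel is 220 mm wide, 88 mm high, 8 mm thick. Shut, the bar is 190 mm above the bench; fully down, it is 60 mm above the bench
- cover: turned aluminium bell, 88 mm tall: flange 60 mm diameter x 10 mm at the foot, body 54 mm diameter up to 36 mm, cone to a plain neck 36 mm diameter from 46 to 84 mm; origin at the centre of its underside, z up its axis; stands on the bench in front of the guard door, in its way, so near that a vertical gripper may hit the door handle behind it: lean it away
- cover_b: turned aluminium bell, 88 mm tall: flange 60 mm diameter x 10 mm at the foot, body 54 mm diameter up to 36 mm, cone to a plain neck 36 mm diameter from 46 to 84 mm; origin at the centre of its underside, z up its axis; a twin of the other, standing in the half of the tray nearer the robot; leave it alone
- tray: open steel parts tray fixed on the bench, left or right of the unit, 190 (x) x 130 (y) x 30 mm high, walls and floor 4 mm thick; origin at the centre of its underside. The half at +x is empty
- carb: bystander: aluminium carburettor body about 116 x 80 x 80 mm, on the other side from the tray; origin at the centre of its underside
- can: bystander: red spray can 64 mm diameter, 180 mm tall, right of the unit; origin at the centre of its underside
Not all that is in view belongs to the job. Leave any red look-alike of the cover alone.

How it is judged:
By the outcome, as a careful person would: the job done as asked, in the order asked, and still so for the second after the job is handed in, with the robot touching nothing.
It also fails if it takes over 72 s, if anything falls off the work surface, if the arm or the gripper's body presses on something with over 40 N, if the wrist force passes 120 N, or if a joint passes its speed limit or range.

## Robot

A 7-joint arm with a two-finger parallel gripper is mounted at the origin on the work surface. World frame = base frame: x ahead of the robot, y to its left, z up, the work surface at z = 0. Lengths are in mm, angles in rad, forces in N, time in s.
With the tool pointing down it reaches from about 400 to 875 mm from the base axis. Payload 4.4 kg.
Tool frame: the origin (TCP) lies at the very end of the fingers, on their centre line; the grasp point (between the pads) lies 19 mm behind it; y points along the fingers, z is the direction in which the jaws open and shut, and the axes are right-handed (so a half turn about y gives the same grasp; the last joint's range is limited). The gripper opens to 85 mm and grips with 20 to 120 N. Pads are 22 mm wide; open, the fingers measure 114 mm over their backs; the gripper's body (76 mm by 85 mm) begins 54 mm behind the grasp point. The pads swing forward as they close: fully open they stand 13 mm farther back than shut.
Start: joints at [-1.204, 0.628, 0.038, 1.517, -0.027, 0.996, -0.02], TCP at [272.598, 590.092, 231.313] pointing down, gripper open.
Joint ranges: [-3.06, 3.06], [-0.37, 2.12], [-1.25, 1.32], [0.18, 2.47], [-1.1, 4.24], [0.23, 1.98], [-2.94, 2.94]. Speed limits (rad/s): [2.57, 2.57, 3.14, 3.14, 3.14, 3.14, 3.14].

## Interface

Orientations are given as [roll, pitch, yaw] about the fixed x, y, z axes, in that order (R = Rz(yaw) Ry(pitch) Rx(roll)).
In Python, from cell import * gives the robot as it stands.
- The arm moves only by the tool apply_moves, never from a script. Its argument "targets" is a list of rows, each a list of 6 numbers: the shift along the tool's x, y, z in units of 40 mm (1.0 is 40 mm), then the turn, a rotation vector about the tool's x, y, z in units of 8 degrees (1.0 is 8 degrees). A call has 1 to 12 rows; each row shifts and turns the commanded pose from where the row before left it, along the tool's axes as they then stand; what a row does not reach is not made up. A row lasts 1/8 s, in which the tool goes at most 62.5 mm and 10.7 degrees, less where a joint would pass 70% of its speed; a pose out of reach is approached as far as the arm can. A call is refused whole if a number of a shift passes 1 or a number of a turn 1, either way. A call with a gripper value outside its range is refused whole. "jaw" is the gripper command: -1 is shut, 1 is fully open, values between are in proportion, set as the call begins (left out, the last holds). The fingers move at their own pace and stop on an object; the grip force is fixed at half the most. Time passes only in rows, so rows that do not move let the fingers close. It gives the time, the measured TCP pose, the force and the opening at its end, in the units of the state.
- read_state(): the state, without advancing time (a new reading comes with each control period).
- get_image(name): name is "scene" or "top"; returns the picture (480x640x3 uint8, red, green, blue); there is no depth.
- calibration(name): a dict with "fx", "fy", "cx", "cy" (pixels), "world_from_camera" (4x4, takes a point from camera to world coordinates). Camera axes: x right, y down, z forward; pixel columns grow to the right and rows downward; lengths in mm; the calibration is good to about 2 mm. A picture is of the moment at which its call begins. calibration takes no time and is no camera call.
- finish_job(): hands the job in, once; it reports no verdict.
The state is a dict: "clock": time; "qpos": joint angles; "qd": joint speeds; "tau": joint torques, N m; "eef_pos": TCP position; "tool_rot": TCP orientation; "force": force on the tool from outside, world axes, zero at the start; "torque": the same for the moment, N m; "width": finger opening in mm.
Only numpy, scipy, OpenCV 4.12 (cv2) and the standard library are available. Lean on these libraries where they do the work, as an engineer would, in place of code of your own. Each camera call takes 0.05 s, during which the arm holds its last target. There are 200 camera calls.

## Working session

There is one attempt and no reset: what is moved stays moved. The work goes in short steps, Python scripts to look and compute and a tool call to move; the robot and the scene stay as the last step left them, time stands still between calls to the robot, and variables do not carry over. Pictures are saved under pics/ and viewed, about 8 in all and at most 12, crops included, and the job is handed in when it is done.

Besides the shell and the picture viewer there is one more tool, called after "Call:" in YAML: its name, and indented under it one key for each argument. apply_moves: Moves the arm, as the interface text tells. Its arguments: {"type":"object","properties":{"targets":{"type":"array"},"jaw":{"type":"number"}},"required":["targets"]}

```bash
ls; mkdir -p pics; cat > h.py <<'E'
from cell import *
import numpy as np, cv2
from scipy.spatial.transform import Rotation as R
def snap(n,f):
    im=get_image(n); cv2.imwrite('pics/'+f,cv2.cvtColor(im,cv2.COLOR_RGB2BGR)); return im
def ray(n,u,v):
    c=calibration(n); T=np.array(c["world_from_camera"]); d=T[:3,:3]@np.array([(u-c['cx'])/c['fx'],(v-c['cy'])/c['fy'],1]); return T[:3,3],d/np.linalg.norm(d)
def onz(n,u,v,z):
    o,d=ray(n,u,v); return o+d*(z-o[2])/d[2]
def tri(a,b):
    (o1,d1),(o2,d2)=ray('scene',*a),ray('top',*b)
    s,t=np.linalg.lstsq(np.c_[d1,-d2],o2-o1,rcond=None)[0]; p,q=o1+s*d1,o2+t*d2; return (p+q)/2,np.linalg.norm(p-q)
def proj(n,p):
    c=calibration(n); T=np.linalg.inv(np.array(c["world_from_camera"])); q=T[:3,:3]@np.asarray(p)+T[:3,3]; return np.round([c['fx']*q[0]/q[2]+c['cx'],c['fy']*q[1]/q[2]+c['cy']],1)
E
python3 - <<'E'
from h import *
a=snap('scene','s0.png');b=snap('top','t0.png')
for n in('scene','top'): print(calibration(n))
print(read_state())
E
```

```text
pics
{'fx': 601.2191513114864, 'fy': 601.2191513114864, 'cx': 322.2791965586159, 'cy': 239.995174554992, 'world_from_camera': array([[-6.79837739e-01,  6.33657314e-01, -3.69187022e-01,
         1.06113975e+03],
       [ 7.33264460e-01,  5.95564911e-01, -3.28063511e-01,
         4.37669946e+02],
       [ 1.19949923e-02, -4.93741678e-01, -8.69525891e-01,
         1.31075559e+03],
       [ 0.00000000e+00,  0.00000000e+00,  0.00000000e+00,
         1.00000000e+00]])}
{'fx': 526.4263140539553, 'fy': 526.4263140539553, 'cx': 313.01947060250086, 'cy': 233.30434147326895, 'world_from_camera': array([[ 3.18961917e-03, -9.93883304e-01,  1.10389332e-01,
         4.04881001e+02],
       [-9.99958574e-01, -4.11110122e-03, -8.12096439e-03,
         3.95263735e+00],
       [ 8.52511264e-03, -1.10358856e-01, -9.93855244e-01,
         1.58025995e+03],
       [ 0.00000000e+00,  0.00000000e+00,  0.00000000e+00,
         1.00000000e+00]])}
{'clock': 0.1, 'qpos': array([-1.20377927,  0.62923587,  0.03847672,  1.51826876, -0.02699439,
        0.99628352, -0.02002254]), 'qd': array([ 6.00839034e-04, -2.63173237e-03,  4.25341301e-05, -2.51608885e-03,
        6.54868649e-05,  1.06396585e-03, -2.09642992e-04]), 'tau': array([ 2.66225790e-03, -5.64525568e+01,  1.23036649e+00, -1.93971741e+01,
        1.13075000e-02,  5.37592961e-03,  2.06009247e-05]), 'eef_pos': array([272.38808141, 589.56465441, 230.49289243]), 'tool_rot': array([-1.57247255e+00, -3.93235939e-05, -4.32862394e-01]), 'force': array([0.36996822, 0.68048616, 0.77343346]), 'torque': array([ 0.02994334,  0.00755199, -0.00512166]), 'width': 85.60441007572781}
```

View pics/s0.png

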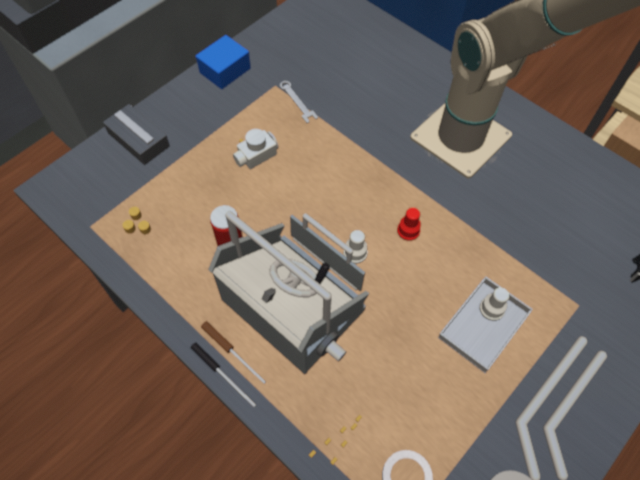

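View pics/t0.png

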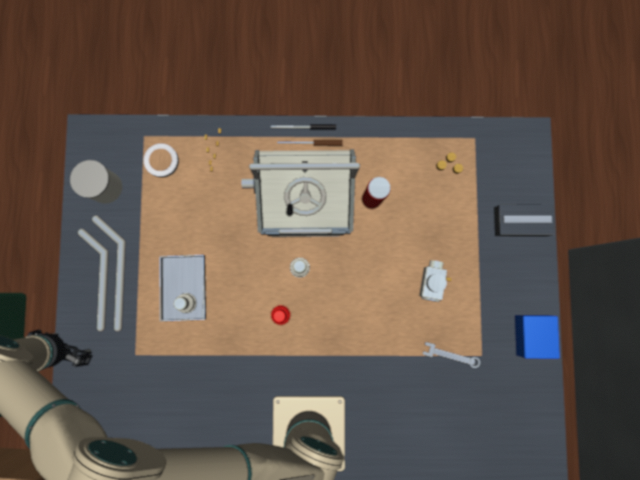

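The scene view shows the unit at about (290,290), the cover at (357,245), cover_b in the tray at (495,302) and the red look-alike at (410,223). In the top view the cover is at (300,267), the tray at (183,288) and the crank grip at (290,209). I'll enlarge the machine next.

```bash
python3 - <<'E'
import cv2
a=cv2.imread('pics/s0.png');b=cv2.imread('pics/t0.png')
cv2.imwrite('pics/c1.png',cv2.resize(b[140:290,235:395],None,fx=4,fy=4,interpolation=cv2.INTER_CUBIC))
cv2.imwrite('pics/c2.png',cv2.resize(a[200:370,200:400],None,fx=3.5,fy=3.5,interpolation=cv2.INTER_CUBIC))
E
```

```text
(no output)
```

View pics/c1.png

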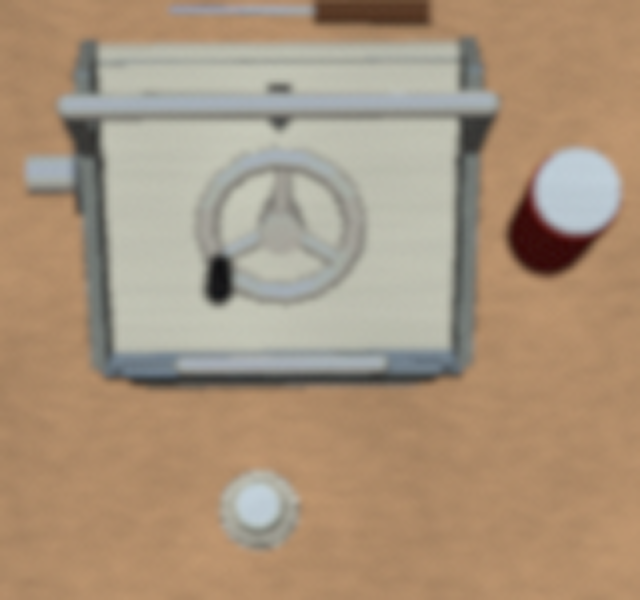

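View pics/c2.png

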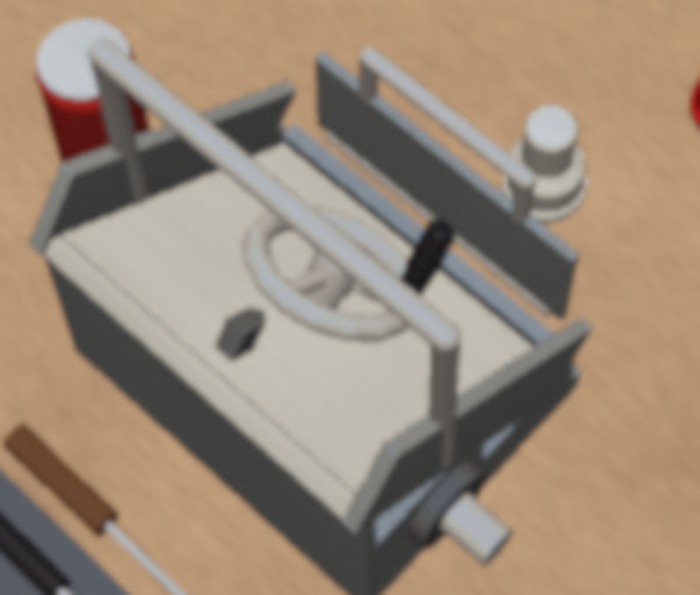

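```bash
cat > m.py <<'E'
from h import *
T=lambda p:(235+(p[0]-1.5)/4,140+(p[1]-1.5)/4)
S=lambda p:(200+(p[0]-1.2)/3.5,200+(p[1]-1.2)/3.5)
for n,s,t in [('bowL',(448,338),(62,106)),('bowR',(100,50),(496,102)),('hL',(530,183),(178,364)),('hR',(368,52),(385,362)),('gripend',(441,228),(218,295)),('stub',(490,530),(27,172)),('covtop',(551,128),(259,507)),('hub',(330,272),(281,230))]:
    print(n,*[np.round(x,1) for x in tri(S(s),T(t))])
print('cov z88',onz('top',*T((259,507)),88),onz('scene',*S((551,128)),88))
print('bow z300',onz('top',*T((62,106)),300),onz('top',*T((496,102)),300),onz('scene',*S((448,338)),300),onz('scene',*S((100,50)),300))
print('handle z190',onz('top',*T((178,364)),190),onz('top',*T((385,362)),190))
print('tray top corners',[onz('top',*p,30).round(0) for p in [(162,256),(205,256),(205,320),(162,320)]])
print('cov_b',tri((500,294),(181,303)),'red',tri((413,214),(280,317)))
E
python3 m.py
```

```text
bowL [713.5 147.7 306.6] 3.7
bowR [ 717.1 -118.6  302.4] 1.0
hL [566.2  81.5 194.5] 2.2
hR [567.2 -54.4 196. ] 0.4
gripend [616.2  55.8 171.7] 3.3
stub [716.4 193.3 100.9] 8.6
covtop [476.9  29.2  86. ] 2.2
hub [669.2  13.  129.6] 5.4
cov z88 [476.24326472  30.09862761  88.        ] [478.50998771  29.00534301  88.        ]
bow z300 [714.03863363 149.98452643 300.        ] [ 717.98906875 -119.2795271   300.        ] [712.29767966 144.24608854 300.        ] [ 715.94494326 -119.5224027   300.        ]
handle z190 [566.09070912  82.68581129 190.        ] [568.00461275 -54.87420737 190.        ]
tray top corners [array([508., 435.,  30.]), array([509., 309.,  30.]), array([322., 304.,  30.]), array([322., 429.,  30.])]
cov_b (array([372.67087052, 360.53460756,  90.08483061]), np.float64(0.9221119469090564)) red (array([334.04332076,  83.78409143,  78.20232009]), np.float64(0.5745097907071626))
```

```bash
cat >> h.py <<'E'
def plan(pos,rpy,step=35,force_rows=None):
    s=read_state(); Rc=R.from_euler('xyz',s['tool_rot']); Rt=R.from_euler('xyz',rpy)
    rv=(Rc.inv()*Rt).as_rotvec(degrees=True)/8; n=int(np.ceil(np.abs(rv).max()/.9)) if np.abs(rv).max()>.05 else 0
    d=Rt.inv().apply(np.asarray(pos)-s['eef_pos']); m=force_rows or int(np.ceil(np.linalg.norm(d)/step)) or 1
    print('pos',s['eef_pos'].round(1),'rot',s['tool_rot'].round(3),'F',s['force'].round(1),'w',round(s['width'],1),'t',round(s['clock'],2),'q',s['qpos'].round(2))
    if n: print(n,'turn rows',np.round(rv/n,3))
    print(m,'shift rows',np.round(d/40/m,3))
def tcp(g,a): # TCP for grasp point g and lean a(deg)
    a=np.radians(a); return np.asarray(g)+19*np.array([np.sin(a),0,-np.cos(a)])
E
python3 - <<'E'
from h import *
a=20; print(tcp([477,29.5,68],a))
plan(tcp([477,29.5,68],a)+[0,0,120],[-np.pi/2,-np.radians(a),0])
E
```

```text
[483.49838272  29.5         50.14584021]
pos [272.4 589.6 230.5] rot [-1.572 -0.    -0.433] F [0.4 0.7 0.8] w 85.6 t 0.1 q [-1.2   0.63  0.04  1.52 -0.03  1.   -0.02]
4 turn rows [ 0.138 -0.767 -0.616]
18 shift rows [ 0.247  0.179 -0.778]
```

Call:
apply_moves:
  targets:
    - [0, 0, 0, 0.138, -0.767, -0.616]
    - [0, 0, 0, 0.138, -0.767, -0.616]
    - [0, 0, 0, 0.138, -0.767, -0.616]
    - [0, 0, 0, 0.138, -0.767, -0.616]
    - [0.25, 0.18, -0.78, 0, 0, 0]
    - [0.25, 0.18, -0.78, 0, 0, 0]
    - [0.25, 0.18, -0.78, 0, 0, 0]
    - [0.25, 0.18, -0.78, 0, 0, 0]
    - [0.25, 0.18, -0.78, 0, 0, 0]
    - [0.25, 0.18, -0.78, 0, 0, 0]
    - [0.25, 0.18, -0.78, 0, 0, 0]
    - [0.25, 0.18, -0.78, 0, 0, 0]
  jaw: 1

```text
clock: 1.6
eef_pos: [367.7, 339.4, 204.0]
tool_rot: [-1.57, -0.35, -0.0]
force: [0.1, -0.0, 0.9]
width: 85.3
```

```bash
python3 - <<'E'
from h import *
a=20
plan(tcp([477,29.5,68],a)+[0,0,120],[-np.pi/2,-np.radians(a),0])
E
```

```text
pos [367.7 339.4 204. ] rot [-1.57 -0.35 -0.  ] F [ 0.1 -0.   0.9] w 85.3 t 1.6 q [-1.18  0.4   0.23  2.18  0.51  0.41  0.15]
10 shift rows [ 0.243  0.179 -0.775]
```

Call:
apply_moves:
  targets:
    - [0.24, 0.18, -0.78, 0, 0, 0]
    - [0.24, 0.18, -0.78, 0, 0, 0]
    - [0.24, 0.18, -0.78, 0, 0, 0]
    - [0.24, 0.18, -0.78, 0, 0, 0]
    - [0.24, 0.18, -0.78, 0, 0, 0]
    - [0.24, 0.18, -0.78, 0, 0, 0]
    - [0.24, 0.18, -0.78, 0, 0, 0]
    - [0.24, 0.18, -0.78, 0, 0, 0]
    - [0.24, 0.18, -0.78, 0, 0, 0]
    - [0, 0, 0, 0, 0, 0]
    - [0, 0, 0, 0, 0, 0]

```text
clock: 2.98
eef_pos: [470.8, 60.4, 172.6]
tool_rot: [-1.568, -0.35, -0.0]
force: [0.3, -0.1, -0.4]
width: 85.4
```

```bash
python3 - <<'E'
from h import *
a=20
plan(tcp([477,29.5,68],a),[-np.pi/2,-np.radians(a),0])
snap('scene','s1.png');snap('top','t1.png')
c=cv2.imread('pics/s1.png')[190:310,290:450]
cv2.imwrite('pics/c3.png',cv2.resize(c,None,fx=5,fy=5,interpolation=cv2.INTER_CUBIC))
E
```

```text
pos [470.8  60.4 172.6] rot [-1.568 -0.35  -0.   ] F [ 0.3 -0.1 -0.4] w 85.4 t 2.98 q [ 0.03  0.4  -0.37  2.36  1.31  0.24  0.02]
4 shift rows [-0.187  0.746 -0.193]
```

View pics/c3.png

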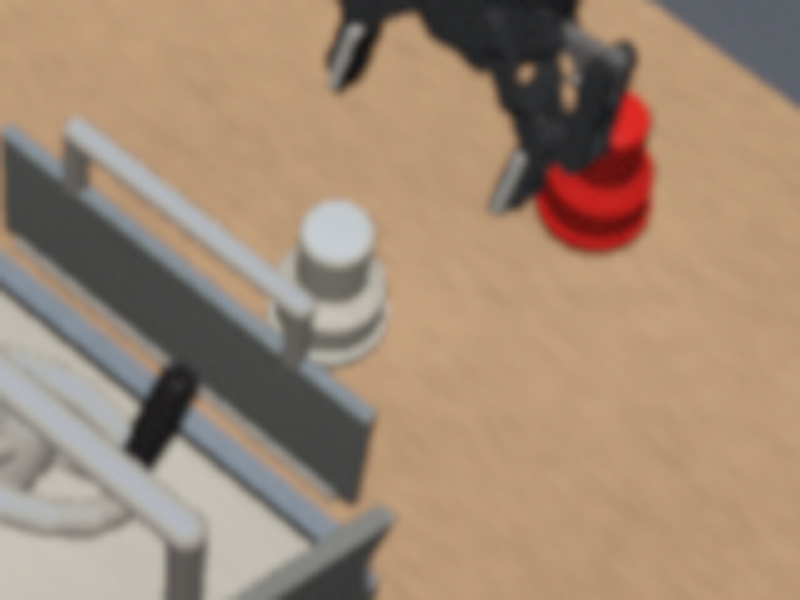

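The crop shows the cover standing clear of the gripper, with its top at scene pixel (357,236) as estimated. The fingers are above the red look-alike and not touching it. Joint 6 is near its limit, so I'll reduce the lean to 12 degrees.

```bash
python3 - <<'E'
from h import *
a=12
t=tcp([477,29.5,68],a);print(t)
plan(t+[0,0,110],[-np.pi/2,-np.radians(a),0])
E
```

```text
[480.95032213  29.5         49.41519559]
pos [470.8  61.4 172.8] rot [-1.569 -0.35   0.002] F [ 0.1  0.4 -0.1] w 85.1 t 3.08 q [ 0.03  0.4  -0.37  2.36  1.31  0.24  0.02]
2 turn rows [-0.009  0.008  0.503]
2 shift rows [ 0.09   0.19  -0.399]
```

Call:
apply_moves:
  targets:
    - [0, 0, 0, 0, 0, 0.5]
    - [0, 0, 0, 0, 0, 0.5]
    - [0.09, 0.19, -0.4, 0, 0, 0]
    - [0.09, 0.19, -0.4, 0, 0, 0]
    - [-0.14, 0.67, 0, 0, 0, 0]
    - [-0.07, 0.33, 0, 0, 0, 0]
    - [0, 0, 0, 0, 0, 0]

```text
clock: 3.95
eef_pos: [482.6, 24.7, 117.5]
tool_rot: [-1.577, -0.231, 0.0]
force: [0.1, -0.8, 0.6]
width: 85.5
```

```bash
python3 - <<'E'
from h import *
a=12
t=tcp([477,29.5,68],a)
plan(t,[-np.pi/2,-np.radians(a),0])
E
```

```text
pos [482.6  24.7 117.5] rot [-1.577 -0.231  0.   ] F [ 0.1 -0.8  0.6] w 85.5 t 3.95 q [ 0.12  0.54 -0.37  2.28  1.13  0.26  0.31]
1 turn rows [ 0.042 -0.     0.158]
2 shift rows [-0.197  0.828  0.06 ]
```

Call:
apply_moves:
  targets:
    - [-0.1, 0.42, 0.06, 0, 0, 0.1]
    - [-0.1, 0.42, 0.06, 0, 0, 0]
    - [-0.1, 0.42, 0, 0, 0, 0]
    - [-0.1, 0.41, 0, 0, 0, 0]
    - [0, 0, 0, 0, 0, 0]
    - [0, 0, 0, 0, 0, 0]

```text
clock: 4.7
eef_pos: [483.6, 30.0, 50.8]
tool_rot: [-1.575, -0.221, -0.002]
force: [0.6, -0.9, 0.1]
width: 85.6
```

```bash
python3 - <<'E'
from h import *
a=12
t=tcp([477,29.5,68],a)
plan(t,[-np.pi/2,-np.radians(a),0])
snap('scene','s2.png')
c=cv2.imread('pics/s2.png')[190:310,290:450]
cv2.imwrite('pics/c4.png',cv2.resize(c,None,fx=5,fy=5,interpolation=cv2.INTER_CUBIC))
E
```

```text
pos [483.6  30.   50.8] rot [-1.575 -0.221 -0.002] F [ 0.6 -0.9  0.1] w 85.6 t 4.7 q [ 0.12  0.71 -0.38  2.31  1.78  0.29 -0.34]
1 turn rows [ 0.032 -0.011  0.084]
1 shift rows [-0.071  0.019 -0.012]
```

View pics/c4.png

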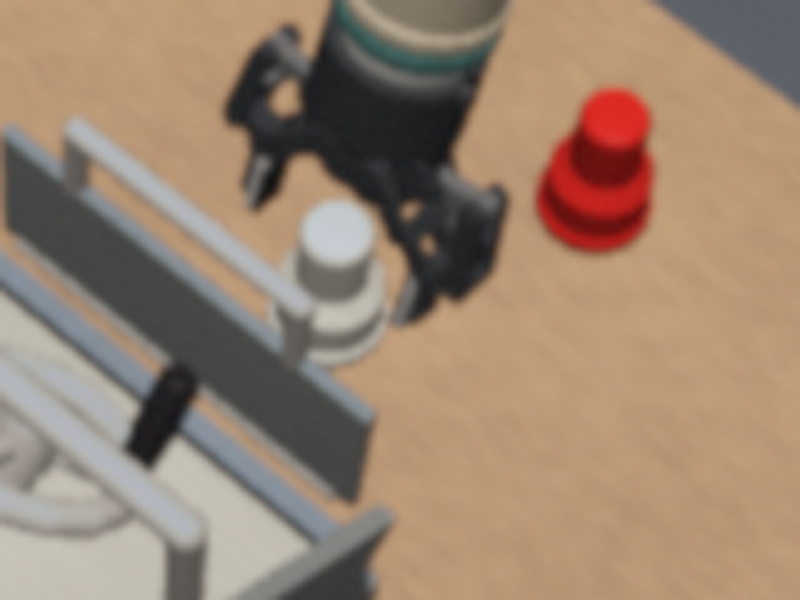

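The fingers straddle the cover's neck, with tips at crop (258,200) and (405,318), whose midpoint is on the neck. I'll close.

Call:
apply_moves:
  targets:
    - [-0.04, 0, 0, 0, 0, 0]
    - [0, 0, 0, 0, 0, 0]
    - [0, 0, 0, 0, 0, 0]
    - [0, 0, 0, 0, 0, 0]
    - [0, 0, 0, 0, 0, 0]
    - [0, 0, 0, 0, 0, 0]
  jaw: -1

```text
clock: 5.5
eef_pos: [482.0, 29.9, 50.2]
tool_rot: [-1.575, -0.222, -0.002]
force: [-1.7, -1.4, 5.1]
width: 34.8
```

```bash
python3 - <<'E'
from h import *
s=read_state();plan(s['eef_pos']+[0,0,95],s['tool_rot'])
E
```

```text
pos [482.   29.9  50.2] rot [-1.575 -0.222 -0.002] F [-1.7 -1.4  5.1] w 34.8 t 5.5 q [ 0.12  0.71 -0.39  2.31  1.79  0.3  -0.35]
3 shift rows [ 0.174 -0.772 -0.004]
```

Call:
apply_moves:
  targets:
    - [0.09, -0.39, 0, 0, 0, 0]
    - [0.17, -0.77, 0, 0, 0, 0]
    - [0.17, -0.77, 0, 0, 0, 0]
    - [0, 0, 0.4, 0, 0, 0]
    - [0, 0, 0.8, 0, 0, 0]
    - [0, 0, 0.8, 0, 0, 0]
    - [0, 0, 0.8, 0, 0, 0]
    - [0, 0, 0.8, 0, 0, 0]
    - [0, 0, 0.8, 0, 0, 0]
    - [0, 0, 0.8, 0, 0, 0]
    - [0, 0, 0.8, 0, 0, 0]

```text
clock: 6.88
eef_pos: [482.3, 270.3, 119.9]
tool_rot: [-1.578, -0.22, -0.001]
force: [1.0, -1.1, -2.1]
width: 34.6
```

```bash
python3 - <<'E'
from h import *
plan([471,371,125],[-1.575,-.222,-.002])
E
```

```text
pos [482.3 270.3 119.9] rot [-1.578e+00 -2.200e-01 -1.000e-03] F [ 1.  -1.1 -2.1] w 34.6 t 6.88 q [-0.3   0.64 -0.52  2.06  0.97  0.55  0.01]
3 shift rows [-0.084 -0.066  0.838]
```

Call:
apply_moves:
  targets:
    - [-0.08, -0.07, 0.84, 0, 0, 0]
    - [-0.08, -0.07, 0.84, 0, 0, 0]
    - [-0.08, -0.07, 0.7, 0, 0, 0]
    - [0, 0, 0, 0, 0, 0]
    - [0, 0, 0, 0, 0, 0]

```text
clock: 7.5
eef_pos: [471.6, 363.5, 125.2]
tool_rot: [-1.58, -0.22, -0.002]
force: [-0.3, -0.2, -2.0]
width: 34.7
```

```bash
python3 - <<'E'
from h import *
plan([471,371,56],[-1.575,-.222,-.002])
snap('scene','s3.png');t=snap('top','t3.png')
a=cv2.imread('pics/s3.png')[240:380,410:560];b=cv2.imread('pics/t3.png')[230:350,130:250]
cv2.imwrite('pics/c5.png',np.hstack([cv2.resize(a,(400,373)),cv2.resize(b,(373,373))]))
E
```

```text
pos [471.6 363.5 125.2] rot [-1.58  -0.22  -0.002] F [-0.3 -0.2 -2. ] w 34.7 t 7.5 q [-0.44  0.69 -0.55  1.92  0.91  0.67 -0.04]
2 shift rows [-0.198  0.841  0.097]
```

View pics/c5.png

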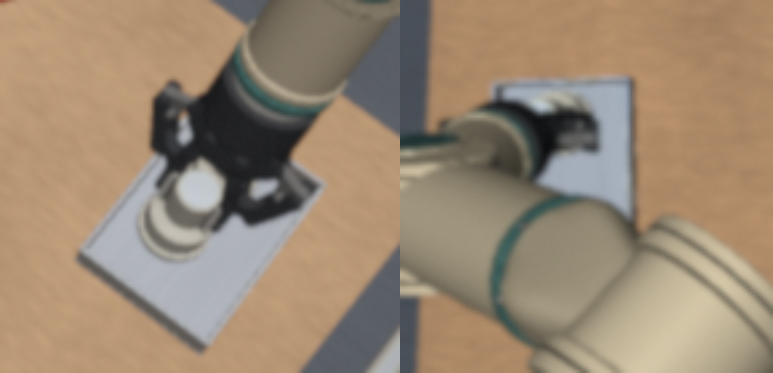

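The cover is held upright over the tray's empty far half and clear of the walls. I'll lower it.

Call:
apply_moves:
  targets:
    - [-0.1, 0.42, 0.08, 0, 0, 0]
    - [-0.1, 0.42, 0.08, 0, 0, 0]
    - [-0.1, 0.42, 0, 0, 0, 0]
    - [-0.07, 0.3, 0, 0, 0, 0]
    - [-0.03, 0.12, 0, 0, 0, 0]
    - [0, 0, 0, 0, 0, 0]
    - [0, 0, 0, 0, 0, 0]

```text
clock: 8.48
eef_pos: [471.4, 371.2, 57.3]
tool_rot: [-1.576, -0.222, -0.002]
force: [-0.4, 0.6, -1.5]
width: 34.7
```

Call:
apply_moves:
  targets:
    - [-0.013, 0.06, 0, 0, 0, 0]
    - [-0.005, 0.025, 0, 0, 0, 0]
    - [0, 0, 0, 0, 0, 0]

```text
clock: 8.85
eef_pos: [471.5, 371.2, 54.3]
tool_rot: [-1.577, -0.223, -0.002]
force: [-1.3, -1.8, 5.5]
width: 34.9
```

Call:
apply_moves:
  targets:
    - [0, 0, 0, 0, 0, 0]
    - [0, 0, 0, 0, 0, 0]
    - [0, 0, 0, 0, 0, 0]
    - [0, 0, 0, 0, 0, 0]
    - [0.09, -0.39, 0, 0, 0, 0]
    - [0.17, -0.78, 0, 0, 0, 0]
    - [0.17, -0.78, 0, 0, 0, 0]
    - [0.17, -0.78, 0, 0, 0, 0]
    - [0.1, -0.5, 0, 0, 0, 0]
  jaw: 1

```text
clock: 9.98
eef_pos: [470.3, 372.1, 187.1]
tool_rot: [-1.576, -0.222, -0.002]
force: [0.2, 0.8, -0.7]
width: 85.3
```

```bash
python3 - <<'E'
from h import *
plan([540,250,240],[-1.575,-.222,-.002])
E
```

```text
pos [470.3 372.1 187.1] rot [-1.576 -0.222 -0.002] F [ 0.2  0.8 -0.7] w 85.3 t 9.97 q [-0.4   0.61 -0.63  1.86  0.79  0.79  0.07]
5 shift rows [ 0.399 -0.179 -0.611]
```

```bash
cat >> h.py <<'E'
def path(pos,rpy,n):
    s=read_state(); Rc=R.from_euler('xyz',s['tool_rot']); Rt=R.from_euler('xyz',rpy); rv=(Rc.inv()*Rt).as_rotvec()/n
    d=(np.asarray(pos)-s['eef_pos'])/n; r=Rc; out=[]
    for i in range(n):
        out.append(np.r_[r.inv().apply(d)/40,np.degrees(rv)/8].round(2).tolist()); r=r*R.from_rotvec(rv)
    print(s['eef_pos'].round(1),s['tool_rot'].round(3),s['qpos'].round(2)); print(out)
E
python3 - <<'E'
from h import *
path([540,120,260],[-np.pi/2,0,np.pi/2],12)
path([540,120,260],[-np.pi/2,0,-np.pi/2],12)
E
```

```text
[470.3 372.1 187.1] [-1.576 -0.222 -0.002] [-0.4   0.61 -0.63  1.86  0.79  0.79  0.07]
[[0.18, -0.11, -0.53, 0.11, -0.93, 0.1], [0.1, -0.12, -0.54, 0.11, -0.93, 0.1], [0.03, -0.13, -0.55, 0.11, -0.93, 0.1], [-0.04, -0.14, -0.55, 0.11, -0.93, 0.1], [-0.11, -0.15, -0.53, 0.11, -0.93, 0.1], [-0.19, -0.15, -0.51, 0.11, -0.93, 0.1], [-0.25, -0.16, -0.48, 0.11, -0.93, 0.1], [-0.31, -0.16, -0.44, 0.11, -0.93, 0.1], [-0.37, -0.16, -0.39, 0.11, -0.93, 0.1], [-0.42, -0.16, -0.34, 0.11, -0.93, 0.1], [-0.46, -0.16, -0.28, 0.11, -0.93, 0.1], [-0.5, -0.16, -0.21, 0.11, -0.93, 0.1]]
[470.3 372.1 187.1] [-1.576 -0.222 -0.002] [-0.4   0.61 -0.63  1.86  0.79  0.79  0.07]
[[0.18, -0.11, -0.53, -0.1, 0.93, 0.11], [0.24, -0.11, -0.5, -0.1, 0.93, 0.11], [0.3, -0.11, -0.47, -0.1, 0.93, 0.11], [0.36, -0.1, -0.42, -0.1, 0.93, 0.11], [0.41, -0.1, -0.38, -0.1, 0.93, 0.11], [0.45, -0.11, -0.32, -0.1, 0.93, 0.11], [0.49, -0.11, -0.26, -0.1, 0.93, 0.11], [0.52, -0.11, -0.2, -0.1, 0.93, 0.11], [0.54, -0.12, -0.13, -0.1, 0.93, 0.11], [0.55, -0.13, -0.06, -0.1, 0.93, 0.11], [0.55, -0.13, 0.01, -0.1, 0.93, 0.11], [0.54, -0.14, 0.08, -0.1, 0.93, 0.11]]
```

Call:
apply_moves:
  targets:
    - [0.18, -0.11, -0.53, -0.1, 0.93, 0.11]
    - [0.24, -0.11, -0.5, -0.1, 0.93, 0.11]
    - [0.3, -0.11, -0.47, -0.1, 0.93, 0.11]
    - [0.36, -0.1, -0.42, -0.1, 0.93, 0.11]
    - [0.41, -0.1, -0.38, -0.1, 0.93, 0.11]
    - [0.45, -0.11, -0.32, -0.1, 0.93, 0.11]
    - [0.49, -0.11, -0.26, -0.1, 0.93, 0.11]
    - [0.52, -0.11, -0.2, -0.1, 0.93, 0.11]
    - [0.54, -0.12, -0.13, -0.1, 0.93, 0.11]
    - [0.55, -0.13, -0.06, -0.1, 0.93, 0.11]
    - [0.55, -0.13, 0.01, -0.1, 0.93, 0.11]
    - [0.54, -0.14, 0.08, -0.1, 0.93, 0.11]
  jaw: 0

```text
clock: 11.48
eef_pos: [540.6, 118.7, 257.8]
tool_rot: [-1.575, 0.004, -1.571]
force: [0.2, -0.1, -0.0]
width: 42.5
```

```bash
python3 - <<'E'
from h import *
plan([568,13.7,231],[-np.pi/2,0,-np.pi/2])
E
```

```text
pos [540.6 118.7 257.8] rot [-1.575  0.004 -1.571] F [ 0.2 -0.1 -0. ] w 42.5 t 11.47 q [ 0.    0.48 -0.4   1.75  0.21  0.96 -0.48]
4 shift rows [0.656 0.168 0.171]
```

Call:
apply_moves:
  targets:
    - [0.66, 0.1, 0.17, 0, 0, 0]
    - [0.66, 0.1, 0.17, 0, 0, 0]
    - [0.66, 0.1, 0.17, 0, 0, 0]
    - [0.65, 0.1, 0.17, 0, 0, 0]
    - [0, 0, 0, 0, 0, 0]
    - [0, 0, 0, 0, 0, 0]

```text
clock: 12.22
eef_pos: [567.8, 15.5, 241.2]
tool_rot: [-1.574, 0.005, -1.566]
force: [0.3, 0.5, 1.1]
width: 42.6
```

```bash
python3 - <<'E'
from h import *
plan([568,13.7,171],[-np.pi/2,0,-np.pi/2])
snap('scene','s4.png');snap('top','t4.png')
a=cv2.imread('pics/s4.png')[180:330,250:410];b=cv2.imread('pics/t4.png')[140:290,235:395]
cv2.imwrite('pics/c6.png',np.hstack([cv2.resize(a,(400,375)),cv2.resize(b,(400,375))]))
E
```

```text
pos [567.8  15.5 241.2] rot [-1.574  0.005 -1.566] F [0.3 0.5 1.1] w 42.6 t 12.22 q [ 0.18  0.52 -0.38  1.73  0.23  0.94 -0.29]
3 shift rows [0.015 0.585 0.001]
```

View pics/c6.png

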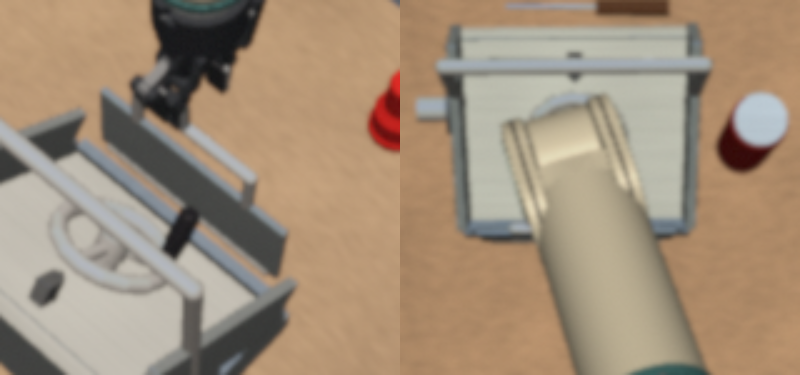

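The gripper is over the bar. The scene crop shows its tips about level with the handle's far half, which fits it being 50 mm higher than the bar. I'll descend and close.

Call:
apply_moves:
  targets:
    - [0, 0.5, 0, 0, 0, 0]
    - [0, 0.5, 0, 0, 0, 0]
    - [0, 0.4, 0, 0, 0, 0]
    - [0, 0.2, 0, 0, 0, 0]
    - [0, 0.15, 0, 0, 0, 0]
    - [0, 0, 0, 0, 0, 0]
    - [0, 0, 0, 0, 0, 0]

```text
clock: 13.2
eef_pos: [568.3, 14.6, 171.7]
tool_rot: [-1.573, 0.004, -1.567]
force: [0.3, -0.3, -0.8]
width: 42.4
```

Call:
apply_moves:
  targets:
    - [0, 0, 0, 0, 0, 0]
    - [0, 0, 0, 0, 0, 0]
    - [0, 0, 0, 0, 0, 0]
    - [0, 0, 0, 0, 0, 0]
  jaw: -1

```text
clock: 13.7
eef_pos: [568.0, 14.5, 171.6]
tool_rot: [-1.574, 0.004, -1.567]
force: [-1.4, -0.4, 5.4]
width: 10.0
```

```bash
python3 - <<'E'
import numpy as np
t=np.linspace(0,1.56,19); print([[0,float(a),float(b),0,0,0] for a,b in zip((-np.diff(130*np.cos(t))/40).round(2),(-np.diff(130*np.sin(t))/40).round(2))])
E
```

```text
[[0, 0.01, -0.28, 0, 0, 0], [0, 0.04, -0.28, 0, 0, 0], [0, 0.06, -0.27, 0, 0, 0], [0, 0.08, -0.27, 0, 0, 0], [0, 0.11, -0.26, 0, 0, 0], [0, 0.13, -0.25, 0, 0, 0], [0, 0.15, -0.24, 0, 0, 0], [0, 0.17, -0.22, 0, 0, 0], [0, 0.19, -0.21, 0, 0, 0], [0, 0.21, -0.19, 0, 0, 0], [0, 0.22, -0.17, 0, 0, 0], [0, 0.24, -0.15, 0, 0, 0], [0, 0.25, -0.13, 0, 0, 0], [0, 0.26, -0.11, 0, 0, 0], [0, 0.27, -0.09, 0, 0, 0], [0, 0.27, -0.06, 0, 0, 0], [0, 0.28, -0.04, 0, 0, 0], [0, 0.28, -0.02, 0, 0, 0]]
```

Call:
apply_moves:
  targets:
    - [0, 0.01, -0.28, 0, 0, 0]
    - [0, 0.04, -0.28, 0, 0, 0]
    - [0, 0.06, -0.27, 0, 0, 0]
    - [0, 0.08, -0.27, 0, 0, 0]

```text
clock: 14.2
eef_pos: [524.3, 14.0, 163.6]
tool_rot: [-1.571, 0.004, -1.567]
force: [7.6, -1.6, -6.0]
width: 9.8
```

Call:
apply_moves:
  targets:
    - [0, 0.11, -0.26, 0, 0, 0]
    - [0, 0.13, -0.25, 0, 0, 0]
    - [0, 0.15, -0.24, 0, 0, 0]
    - [0, 0.17, -0.22, 0, 0, 0]
    - [0, 0.19, -0.21, 0, 0, 0]
    - [0, 0.21, -0.19, 0, 0, 0]

```text
clock: 14.95
eef_pos: [469.2, 13.4, 125.2]
tool_rot: [-1.572, 0.003, -1.568]
force: [7.0, -4.5, -0.6]
width: 9.9
```

Call:
apply_moves:
  targets:
    - [0, 0.22, -0.17, 0, 0, 0]
    - [0, 0.24, -0.15, 0, 0, 0]
    - [0, 0.25, -0.13, 0, 0, 0]
    - [0, 0.26, -0.11, 0, 0, 0]
    - [0, 0.27, -0.09, 0, 0, 0]

```text
clock: 15.58
eef_pos: [444.0, 13.2, 76.0]
tool_rot: [-1.571, 0.003, -1.569]
force: [7.5, -7.2, 2.1]
width: 9.3
```

Call:
apply_moves:
  targets:
    - [0, 0.27, -0.06, 0, 0, 0]
    - [0, 0.28, -0.04, 0, 0, 0]
    - [0, 0.28, -0.02, 0, 0, 0]
    - [0, 0, 0, 0, 0, 0]

```text
clock: 16.08
eef_pos: [440.7, 14.0, 44.4]
tool_rot: [-1.568, 0.003, -1.569]
force: [5.4, -4.8, 16.6]
width: 9.5
```

Call:
apply_moves:
  targets:
    - [0, 0.05, 0, 0, 0, 0]
    - [0, 0.05, 0, 0, 0, 0]
    - [0, 0, 0, 0, 0, 0]

```text
clock: 16.45
eef_pos: [440.6, 14.1, 43.1]
tool_rot: [-1.566, 0.002, -1.568]
force: [-0.0, -3.9, 57.5]
width: 9.7
```

Call:
apply_moves:
  targets:
    - [0, -0.1, 0, 0, 0, 0]
    - [0, 0, 0, 0, 0, 0]
    - [0, 0, 0, 0, 0, 0]
  jaw: -0.3

```text
clock: 16.82
eef_pos: [436.2, 14.7, 42.2]
tool_rot: [-1.577, 0.004, -1.567]
force: [0.2, -0.2, -0.1]
width: 30.1
```

Call:
apply_moves:
  targets:
    - [0, -0.5, 0, 0, 0, 0]
    - [0, -0.9, 0, 0, 0, 0]
    - [0, -0.9, 0, 0, 0, 0]
    - [0, -0.9, 0, 0, 0, 0]
    - [0, -0.9, 0, 0, 0, 0]

```text
clock: 17.45
eef_pos: [437.2, 14.0, 207.1]
tool_rot: [-1.577, 0.004, -1.567]
force: [0.7, 0.4, -0.4]
width: 29.8
```

```bash
python3 - <<'E'
from h import *
plan([500,50,260],[-np.pi/2,0,-np.pi/2])
snap('scene','s5.png');snap('top','t5.png')
a=cv2.imread('pics/s5.png')[180:330,230:390]
cv2.imwrite('pics/c7.png',cv2.resize(a,None,fx=5,fy=4,interpolation=cv2.INTER_CUBIC))
E
```

```text
pos [437.2  14.  207.1] rot [-1.577  0.004 -1.567] F [ 0.7  0.4 -0.4] w 29.8 t 17.45 q [ 0.26  0.4  -0.47  2.1   0.27  0.71 -0.39]
3 shift rows [-0.3   -0.441  0.523]
```

View pics/c7.png

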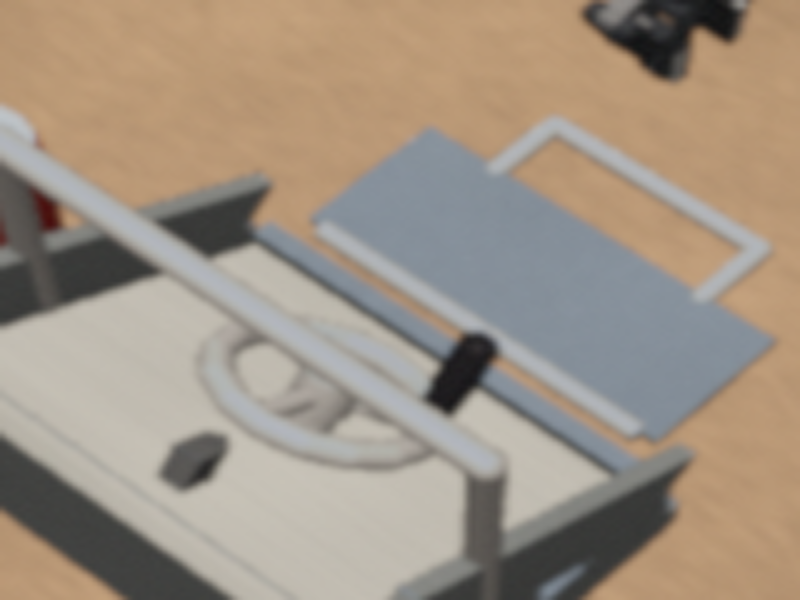

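```bash
cat >> h.py <<'E'
yaw=0.013; O=np.array([669,14.5,0.]); Rm=R.from_euler('z',yaw)
ax=Rm.apply([-np.sin(np.radians(35)),0,np.cos(np.radians(35))]); up=Rm.apply([np.cos(np.radians(35)),0,np.sin(np.radians(35))]); lf=Rm.apply([0,1,0]); C=O+[0,0,130]
def grip(th,h=40,r=48): return C+h*ax+r*(np.cos(th)*up-np.sin(th)*lf)
E
python3 - <<'E'
from h import *
for p in [(342,211.25),(382.4,241.25)]: print('bar',onz('scene',*p,60).round(1), onz('scene',*p,66).round(1))
for th in (-2.2,-2.1,-2,-1.9,-1.8): print(th,'scene',proj('scene',grip(th,63)),proj('scene',grip(th,13)),'top',proj('top',grip(th,63)),proj('top',grip(th,13)))
print('obs scene end',(230+480/5-.4,180+345/4-.4),'base',(317,280),'top end',(235+219/4-.4,140+290/4-.4))
print('hub',proj('scene',C),'obs',(230+318/5,180+400/4),'top',proj('top',C),'obs',(305,197))
print('pointer-ish rim top',proj('scene',C+60*up),proj('top',C+60*up), 'rim L',proj('top',C+60*lf),'R',proj('top',C-60*lf),'bot',proj('top',C-60*up))
a=35; R0=[-np.pi/2,-np.radians(a),0]; g=grip(-2.05); print('grip',g.round(1)); plan(tcp(g,35)+60*ax,R0)
E
```

```text
bar [437.2 -54.2  60. ] [440.2 -51.8  66. ]
bar [434.1  73.   60. ] [437.1  74.7  66. ]
-2.2 scene [327.4 263.2] [318.3 280.4] top [290.9 215.9] [291.3 207.9]
-2.1 scene [327.4 264.5] [318.2 281.7] top [289.9 214.6] [290.4 206.6]
-2 scene [327.1 265.6] [317.9 282.9] top [289.  213.2] [289.5 205.2]
-1.9 scene [326.6 266.7] [317.4 284. ] top [288.4 211.7] [288.9 203.8]
-1.8 scene [325.9 267.7] [316.7 285.1] top [287.8 210.2] [288.3 202.3]
obs scene end (325.6, 265.85) base (317, 280) top end (289.35, 212.1)
hub [295.7 277.8] obs (293.6, 280.0) top [305.1 196.6] obs (305, 197)
pointer-ish rim top [279.2 286.2] [304.9 176.7] rim L [283.6 196.8] R [326.6 196.4] bot [305.3 215.8]
grip [627.4  56.6 150.1]
pos [439.8  14.4 209. ] rot [-1.57   0.004 -1.568] F [ 0.2  0.5 -0.6] w 29.9 t 17.55 q [ 0.26  0.4  -0.47  2.09  0.27  0.71 -0.39]
13 turn rows [ 0.261 -0.835 -0.265]
5 shift rows [0.599 0.574 0.209]
```

The scene crop shows the door level, with its bar ends at crop (560,125) and (762,245). They project to x≈437 at z≈62, as they should. The crank grip's end is at crop (480,345), which gives a wheel angle of about -1.97.

```bash
python3 - <<'E'
from h import *
path(tcp(grip(-1.97),35)+100*ax,[-np.pi/2,-np.radians(35),0.0],14)
E
```

```text
[439.8  14.4 209. ] [-1.57   0.004 -1.568] [ 0.26  0.4  -0.47  2.09  0.27  0.71 -0.39]
[[-0.08, -0.02, 0.26, 0.24, -0.78, -0.25], [-0.05, -0.01, 0.26, 0.24, -0.78, -0.25], [-0.02, -0.0, 0.27, 0.24, -0.78, -0.25], [0.01, 0.01, 0.27, 0.24, -0.78, -0.25], [0.04, 0.02, 0.27, 0.24, -0.78, -0.25], [0.07, 0.03, 0.26, 0.24, -0.78, -0.25], [0.09, 0.04, 0.25, 0.24, -0.78, -0.25], [0.12, 0.05, 0.24, 0.24, -0.78, -0.25], [0.14, 0.06, 0.22, 0.24, -0.78, -0.25], [0.16, 0.08, 0.2, 0.24, -0.78, -0.25], [0.18, 0.09, 0.18, 0.24, -0.78, -0.25], [0.19, 0.1, 0.16, 0.24, -0.78, -0.25], [0.21, 0.11, 0.13, 0.24, -0.78, -0.25], [0.21, 0.12, 0.1, 0.24, -0.78, -0.25]]
```

Call:
apply_moves:
  targets:
    - [-0.08, -0.02, 0.26, 0.24, -0.78, -0.25]
    - [-0.05, -0.01, 0.26, 0.24, -0.78, -0.25]
    - [-0.02, 0, 0.27, 0.24, -0.78, -0.25]
    - [0.01, 0.01, 0.27, 0.24, -0.78, -0.25]
    - [0.04, 0.02, 0.27, 0.24, -0.78, -0.25]
    - [0.07, 0.03, 0.26, 0.24, -0.78, -0.25]
    - [0.09, 0.04, 0.25, 0.24, -0.78, -0.25]
    - [0.12, 0.05, 0.24, 0.24, -0.78, -0.25]
    - [0.14, 0.06, 0.22, 0.24, -0.78, -0.25]
    - [0.16, 0.08, 0.2, 0.24, -0.78, -0.25]
    - [0.18, 0.09, 0.18, 0.24, -0.78, -0.25]
  jaw: 0.1

```text
clock: 18.92
eef_pos: [550.6, 48.9, 211.3]
tool_rot: [-1.488, -0.487, -0.359]
force: [0.3, 0.5, 0.8]
width: 47.0
```

Call:
apply_moves:
  targets:
    - [0.19, 0.1, 0.16, 0.24, -0.78, -0.25]
    - [0.21, 0.11, 0.13, 0.24, -0.78, -0.25]
    - [0.21, 0.12, 0.1, 0.24, -0.78, -0.25]
    - [0, 0, 0, 0, 0, 0]
    - [0, 0, 0, 0, 0, 0]

```text
clock: 19.55
eef_pos: [581.5, 57.8, 214.1]
tool_rot: [-1.582, -0.605, 0.011]
force: [-0.3, 0.1, -0.4]
width: 47.0
```

```bash
python3 - <<'E'
from h import *
plan(tcp(grip(-1.97),35)+50*ax,[-np.pi/2,-np.radians(35),0.0])
E
```

```text
pos [581.5  57.8 214.1] rot [-1.582 -0.605  0.011] F [-0.3  0.1 -0.4] w 47.0 t 19.55 q [ 0.04  0.43 -0.35  2.29  2.05  0.32 -0.65]
1 turn rows [ 0.035  0.067 -0.044]
2 shift rows [0.054 0.596 0.001]
```

Call:
apply_moves:
  targets:
    - [0.05, 0.5, 0, 0.03, 0.07, -0.04]
    - [0.05, 0.6, 0, 0, 0, 0]
    - [0, 0, 0, 0, 0, 0]

```text
clock: 19.92
eef_pos: [610.6, 57.9, 180.0]
tool_rot: [-1.571, -0.61, 0.0]
force: [0.7, -0.5, 0.6]
width: 47.0
```

```bash
python3 - <<'E'
from h import *
plan(tcp(grip(-1.97),35),[-np.pi/2,-np.radians(35),0.0])
snap('scene','s6.png')
a=cv2.imread('pics/s6.png')[200:320,260:400]
cv2.imwrite('pics/c8.png',cv2.resize(a,None,fx=5,fy=5,interpolation=cv2.INTER_CUBIC))
print(proj('scene',grip(-1.97,63)),proj('scene',read_state()['eef_pos']))
E
```

```text
pos [610.6  57.9 180. ] rot [-1.571 -0.61   0.   ] F [ 0.7 -0.5  0.6] w 47.0 t 19.93 q [ 0.09  0.54 -0.42  2.25  2.16  0.4  -0.73]
2 shift rows [0.    0.663 0.005]
[326.9 266. ] [329.2 261.8]
```

View pics/c8.png

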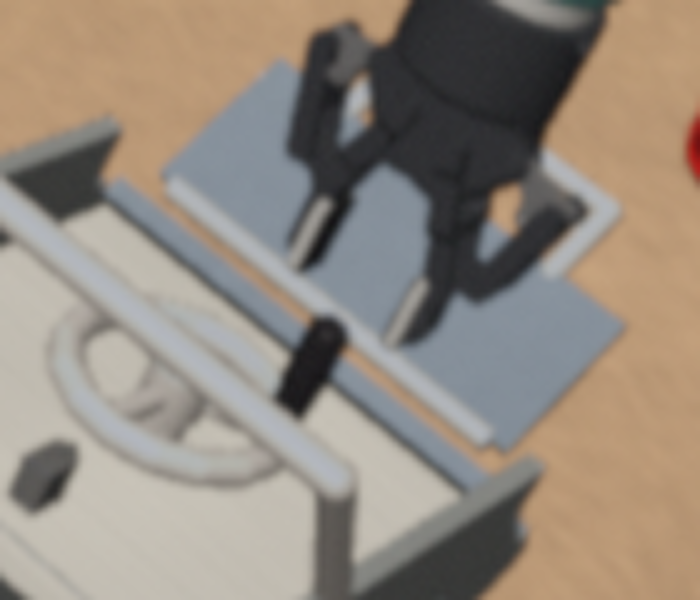

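The fingertips are at crop (305,262) and (395,338), straddling the line of the crank grip, whose end is at (328,330). I'll slide on along the axis.

Call:
apply_moves:
  targets:
    - [0, 0.4, 0, 0, 0, 0]
    - [0, 0.4, 0, 0, 0, 0]
    - [0, 0.3, 0, 0, 0, 0]
    - [0, 0.2, 0, 0, 0, 0]
    - [0, 0, 0, 0, 0, 0]

```text
clock: 20.6
eef_pos: [640.7, 57.9, 138.6]
tool_rot: [-1.572, -0.613, 0.002]
force: [-0.3, -0.3, 0.7]
width: 46.7
```

Call:
apply_moves:
  targets:
    - [0, 0, 0, 0, 0, 0]
    - [0, 0, 0, 0, 0, 0]
    - [0, 0, 0, 0, 0, 0]
    - [0, 0, 0, 0, 0, 0]
  jaw: -1

```text
clock: 21.1
eef_pos: [641.1, 56.5, 139.7]
tool_rot: [-1.574, -0.615, 0.001]
force: [-3.6, -3.7, 5.8]
width: 18.3
```

```bash
cat > crank.py <<'E'
from h import *
import sys
th0,th1,n=map(float,sys.argv[1:4]); n=int(n)
s=read_state(); Rc=R.from_euler('xyz',s['tool_rot'])
p=s['eef_pos']+19*-Rc.as_matrix()[:,1]-C
print('at: h',round(p@ax,1),'u',round(p@up,1),'l',round(p@lf,1),'theta',round(float(np.arctan2(-(p@lf),p@up)),3),'r',round(float(np.hypot(p@up,p@lf)),1),'F',s['force'].round(1),'t',round(s['clock'],2),'q',s['qpos'].round(2))
t=np.linspace(th0,th1,n+1); P=np.array([grip(x) for x in t]); P[0]=s['eef_pos']-19*Rc.as_matrix()[:,1]; P[1:]+=float(sys.argv[4])*up+float(sys.argv[5])*lf+((p@ax)-40)*ax
print(np.c_[Rc.inv().apply(np.diff(P,axis=0))/40,np.zeros((n,3))].round(2).tolist())
E
python3 crank.py -1.97 0 12 0 0
```

```text
at: h 42.7 u -16.9 l 42.5 theta -1.95 r 45.8 F [-3.6 -3.7  5.8] t 21.1 q [ 0.12  0.66 -0.45  2.2   2.25  0.47 -0.78]
[[0.14, -0.0, 0.11, 0.0, 0.0, 0.0], [0.19, 0.0, 0.03, 0.0, 0.0, 0.0], [0.2, 0.0, -0.0, 0.0, 0.0, 0.0], [0.19, 0.0, -0.03, 0.0, 0.0, 0.0], [0.19, 0.0, -0.06, 0.0, 0.0, 0.0], [0.17, 0.0, -0.09, 0.0, 0.0, 0.0], [0.16, 0.0, -0.12, 0.0, 0.0, 0.0], [0.13, 0.0, -0.14, 0.0, 0.0, 0.0], [0.11, 0.0, -0.16, 0.0, 0.0, 0.0], [0.08, 0.0, -0.18, 0.0, 0.0, 0.0], [0.05, 0.0, -0.19, 0.0, 0.0, 0.0], [0.02, 0.0, -0.2, 0.0, 0.0, 0.0]]
```

Call:
apply_moves:
  targets:
    - [0.17, 0, 0.07, 0, 0, 0]
    - [0.19, 0, 0.03, 0, 0, 0]
    - [0.2, 0, 0, 0, 0, 0]
    - [0.19, 0, -0.03, 0, 0, 0]
    - [0.19, 0, -0.06, 0, 0, 0]
    - [0.17, 0, -0.09, 0, 0, 0]

```text
clock: 21.85
eef_pos: [675.9, 55.3, 164.1]
tool_rot: [-1.571, -0.611, 0.003]
force: [-4.9, -0.5, 1.9]
width: 18.6
```

```bash
python3 crank.py -0.985 0 6 0 0
```

```text
at: h 42.7 u 25.6 l 40.8 theta -1.01 r 48.2 F [-4.9 -0.5  1.9] t 21.85 q [ 0.05  0.62 -0.33  2.1   2.11  0.33 -0.63]
[[0.18, 0.0, -0.14, 0.0, 0.0, 0.0], [0.13, 0.0, -0.14, 0.0, 0.0, 0.0], [0.11, 0.0, -0.16, 0.0, 0.0, 0.0], [0.08, 0.0, -0.18, 0.0, 0.0, 0.0], [0.05, 0.0, -0.19, 0.0, 0.0, 0.0], [0.02, 0.0, -0.2, 0.0, 0.0, 0.0]]
```

Call:
apply_moves:
  targets:
    - [0.15, 0, -0.13, 0, 0, 0.2]
    - [0.13, 0, -0.14, 0, 0, 0.2]
    - [0.1, 0, -0.16, 0, 0, 0.2]
    - [0.07, 0, -0.18, 0, 0, 0.1]

```text
clock: 22.35
eef_pos: [692.3, 32.7, 175.3]
tool_rot: [-1.57, -0.519, 0.003]
force: [-4.8, 1.2, 4.8]
width: 18.5
```

```bash
python3 crank.py -0.33 0 2 0 0
```

```text
at: h 42.5 u 47.0 l 18.0 theta -0.365 r 50.3 F [-4.8  1.2  4.8] t 22.35 q [ 0.12  0.61 -0.34  1.97  1.34  0.26  0.19]
[[0.01, 0.0, -0.25, 0.0, 0.0, 0.0], [0.02, -0.0, -0.2, 0.0, 0.0, 0.0]]
```

```bash
cat >> crank.py <<'E'
if len(sys.argv)>6: # with final lean, grasp-point path, exact TCP rows
    Rt=R.from_euler('xyz',[-np.pi/2,-np.radians(float(sys.argv[6])),0.0]); rv=(Rc.inv()*Rt).as_rotvec()/n; r=Rc; q=s['eef_pos']; o=[]
    for g in P[1:]:
        r2=r*R.from_rotvec(rv); q2=g+19*r2.as_matrix()[:,1]; o.append(np.r_[r.inv().apply(q2-q)/40,np.degrees(rv)/8].round(2).tolist()); r,q=r2,q2
    print('LEAN',o)
E
python3 crank.py -0.36 0.84 8 2.5 -1 38
```

```text
at: h 42.5 u 47.0 l 18.0 theta -0.365 r 50.3 F [-4.8  1.2  4.8] t 22.35 q [ 0.12  0.61 -0.34  1.97  1.34  0.26  0.19]
[[0.06, -0.0, -0.22, 0.0, 0.0, 0.0], [0.03, -0.0, -0.18, 0.0, 0.0, 0.0], [-0.0, 0.0, -0.18, 0.0, 0.0, 0.0], [-0.03, 0.0, -0.18, 0.0, 0.0, 0.0], [-0.05, 0.01, -0.17, 0.0, 0.0, 0.0], [-0.08, 0.01, -0.16, 0.0, 0.0, 0.0], [-0.1, 0.01, -0.15, 0.0, 0.0, 0.0], [-0.12, 0.01, -0.13, 0.0, 0.0, 0.0]]
LEAN [[0.07, -0.0, -0.22, -0.0, 0.0, -0.13], [0.03, -0.0, -0.18, -0.0, 0.0, -0.13], [0.01, 0.0, -0.18, -0.0, 0.0, -0.13], [-0.02, 0.0, -0.18, -0.0, 0.0, -0.13], [-0.05, 0.0, -0.17, -0.0, 0.0, -0.13], [-0.07, 0.0, -0.16, -0.0, 0.0, -0.13], [-0.09, -0.0, -0.15, -0.0, 0.0, -0.13], [-0.11, -0.0, -0.13, -0.0, 0.0, -0.13]]
```

Call:
apply_moves:
  targets:
    - [0.06, 0, -0.2, 0, 0, -0.13]
    - [0.03, 0, -0.18, 0, 0, -0.13]
    - [0.01, 0, -0.18, 0, 0, -0.13]
    - [-0.02, 0, -0.18, 0, 0, -0.13]

```text
clock: 22.85
eef_pos: [695.6, 3.3, 177.4]
tool_rot: [-1.57, -0.593, 0.004]
force: [-1.6, 0.8, 4.1]
width: 18.7
```

```bash
python3 crank.py 0.24 1.44 8 2.5 -1 38
```

```text
at: h 42.6 u 49.2 l -11.5 theta 0.23 r 50.5 F [-1.6  0.8  4.1] t 22.85 q [ 0.23  0.62 -0.42  2.03  1.86  0.28 -0.26]
[[-0.06, 0.0, -0.19, 0.0, 0.0, 0.0], [-0.08, 0.0, -0.16, 0.0, 0.0, 0.0], [-0.1, 0.0, -0.15, 0.0, 0.0, 0.0], [-0.12, 0.0, -0.13, 0.0, 0.0, 0.0], [-0.14, 0.0, -0.11, 0.0, 0.0, 0.0], [-0.16, 0.0, -0.09, 0.0, 0.0, 0.0], [-0.17, 0.0, -0.06, 0.0, 0.0, 0.0], [-0.18, 0.0, -0.04, 0.0, 0.0, 0.0]]
LEAN [[-0.05, 0.0, -0.19, -0.0, 0.0, -0.06], [-0.08, 0.0, -0.16, -0.0, 0.0, -0.06], [-0.1, 0.0, -0.15, -0.0, 0.0, -0.06], [-0.12, -0.0, -0.13, -0.0, 0.0, -0.06], [-0.14, -0.0, -0.11, -0.0, 0.0, -0.06], [-0.15, -0.0, -0.09, -0.0, 0.0, -0.06], [-0.16, -0.01, -0.06, -0.0, 0.0, -0.06], [-0.17, -0.01, -0.04, -0.0, 0.0, -0.06]]
```

Call:
apply_moves:
  targets:
    - [-0.05, 0, -0.18, 0, 0, -0.06]
    - [-0.08, 0, -0.16, 0, 0, -0.06]
    - [-0.1, 0, -0.15, 0, 0, -0.06]
    - [-0.12, 0, -0.13, 0, 0, -0.06]
    - [-0.14, 0, -0.11, 0, 0, -0.06]
    - [-0.15, 0, -0.09, 0, 0, -0.06]
    - [-0.16, 0, -0.06, 0, 0, -0.06]
    - [-0.17, 0, -0.04, 0, 0, -0.06]

```text
clock: 23.85
eef_pos: [663.4, -34.7, 154.3]
tool_rot: [-1.572, -0.659, 0.004]
force: [-5.5, -0.2, 10.7]
width: 18.5
```

```bash
python3 crank.py 1.44 3.24 12 2.5 -1
```

```text
at: h 42.5 u 8.0 l -49.0 theta 1.41 r 49.6 F [-5.5 -0.2 10.7] t 23.85 q [ 0.48  0.71 -0.68  2.18  2.27  0.5  -0.55]
[[-0.16, -0.01, -0.0, 0.0, 0.0, 0.0], [-0.18, -0.01, 0.02, 0.0, 0.0, 0.0], [-0.17, -0.01, 0.04, 0.0, 0.0, 0.0], [-0.17, -0.01, 0.07, 0.0, 0.0, 0.0], [-0.15, -0.01, 0.09, 0.0, 0.0, 0.0], [-0.14, -0.01, 0.11, 0.0, 0.0, 0.0], [-0.12, -0.01, 0.13, 0.0, 0.0, 0.0], [-0.1, -0.01, 0.15, 0.0, 0.0, 0.0], [-0.08, -0.0, 0.16, 0.0, 0.0, 0.0], [-0.05, -0.0, 0.17, 0.0, 0.0, 0.0], [-0.02, -0.0, 0.18, 0.0, 0.0, 0.0], [0.0, -0.0, 0.18, 0.0, 0.0, 0.0]]
```

Call:
apply_moves:
  targets:
    - [-0.16, -0.01, 0, 0, 0, 0]
    - [-0.18, -0.01, 0.02, 0, 0, 0]
    - [-0.17, -0.01, 0.04, 0, 0, 0]
    - [-0.17, -0.01, 0.07, 0, 0, 0]
    - [-0.15, -0.01, 0.09, 0, 0, 0]
    - [-0.14, -0.01, 0.11, 0, 0, 0]
    - [-0.12, -0.01, 0.13, 0, 0, 0]
    - [-0.1, -0.01, 0.15, 0, 0, 0]
    - [-0.08, 0, 0.16, 0, 0, 0]
    - [-0.05, 0, 0.17, 0, 0, 0]
    - [-0.02, 0, 0.18, 0, 0, 0]
    - [0, 0, 0.18, 0, 0, 0]

```text
clock: 25.35
eef_pos: [618.8, 16.4, 123.5]
tool_rot: [-1.574, -0.658, 0.003]
force: [-3.6, -2.2, 11.8]
width: 18.6
```

```bash
python3 crank.py 3.24 5.04 12 2.5 -1
```

```text
at: h 42.4 u -45.7 l 2.8 theta -3.081 r 45.8 F [-3.6 -2.2 11.8] t 25.35 q [ 0.4   0.78 -0.77  2.31  2.31  0.73 -0.7 ]
[[0.04, 0.0, 0.2, 0.0, 0.0, 0.0], [0.06, 0.0, 0.17, 0.0, 0.0, 0.0], [0.08, 0.0, 0.16, 0.0, 0.0, 0.0], [0.1, 0.0, 0.15, 0.0, 0.0, 0.0], [0.12, 0.0, 0.13, 0.0, 0.0, 0.0], [0.14, 0.01, 0.11, 0.0, 0.0, 0.0], [0.16, 0.01, 0.09, 0.0, 0.0, 0.0], [0.17, 0.01, 0.06, 0.0, 0.0, 0.0], [0.18, 0.01, 0.04, 0.0, 0.0, 0.0], [0.18, 0.01, 0.01, 0.0, 0.0, 0.0], [0.18, 0.01, -0.02, 0.0, 0.0, 0.0], [0.17, 0.01, -0.04, 0.0, 0.0, 0.0]]
```

Call:
apply_moves:
  targets:
    - [0.04, 0, 0.2, 0, 0, 0]
    - [0.06, 0, 0.17, 0, 0, 0]
    - [0.08, 0, 0.16, 0, 0, 0]
    - [0.1, 0, 0.15, 0, 0, 0]
    - [0.12, 0, 0.13, 0, 0, 0]
    - [0.14, 0.01, 0.11, 0, 0, 0]
    - [0.16, 0.01, 0.09, 0, 0, 0]
    - [0.17, 0.01, 0.06, 0, 0, 0]
    - [0.18, 0.01, 0.04, 0, 0, 0]
    - [0.18, 0.01, 0.01, 0, 0, 0]
    - [0.18, 0.01, -0.02, 0, 0, 0]
    - [0.17, 0.01, -0.04, 0, 0, 0]

```text
clock: 26.85
eef_pos: [668.7, 59.1, 158.9]
tool_rot: [-1.573, -0.655, 0.003]
force: [-11.6, -2.4, 10.4]
width: 18.4
```

```bash
python3 crank.py 5.04 6.283 9 2.5 -1
```

```text
at: h 42.5 u 15.9 l 44.8 theta -1.229 r 47.5 F [-11.6  -2.4  10.4] t 26.85 q [ 0.28  0.71 -0.7   2.15  2.08  0.6  -0.54]
[[0.2, 0.01, -0.07, 0.0, 0.0, 0.0], [0.14, 0.01, -0.08, 0.0, 0.0, 0.0], [0.13, 0.01, -0.1, 0.0, 0.0, 0.0], [0.11, 0.01, -0.12, 0.0, 0.0, 0.0], [0.1, 0.01, -0.13, 0.0, 0.0, 0.0], [0.08, 0.0, -0.15, 0.0, 0.0, 0.0], [0.06, 0.0, -0.16, 0.0, 0.0, 0.0], [0.04, 0.0, -0.16, 0.0, 0.0, 0.0], [0.01, 0.0, -0.17, 0.0, 0.0, 0.0]]
```

Call:
apply_moves:
  targets:
    - [0.19, 0.01, -0.06, 0, 0, 0]
    - [0.14, 0.01, -0.08, 0, 0, 0]
    - [0.13, 0.01, -0.1, 0, 0, 0]
    - [0.11, 0.01, -0.12, 0, 0, 0]
    - [0.1, 0.01, -0.13, 0, 0, 0]
    - [0.08, 0, -0.15, 0, 0, 0]
    - [0.06, 0, -0.16, 0, 0, 0]
    - [0.04, 0, -0.16, 0, 0, 0]
    - [0.01, 0, -0.17, 0, 0, 0]
    - [0, 0, 0, 0, 0, 0]
    - [0, 0, 0, 0, 0, 0]

```text
clock: 28.22
eef_pos: [697.4, 14.4, 178.6]
tool_rot: [-1.572, -0.655, 0.003]
force: [-10.2, -0.2, 9.9]
width: 18.4
```

```bash
python3 crank.py 6.283 6.283 1 2.5 -1
```

```text
at: h 42.5 u 50.3 l -0.3 theta 0.006 r 50.3 F [-10.2  -0.2   9.9] t 28.23 q [ 0.34  0.67 -0.64  2.07  2.03  0.46 -0.4 ]
[[0.0, 0.0, -0.02, 0.0, 0.0, 0.0]]
```

Call:
apply_moves:
  targets:
    - [0, 0, 0, 0, 0, 0]
    - [0, 0, 0, 0, 0, 0]
    - [0, 0, 0, 0, 0, 0]
    - [0, -0.4, 0, 0, 0, 0]
    - [0, -0.8, 0, 0, 0, 0]
    - [0, -0.9, 0, 0, 0, 0]
    - [0, -0.9, 0, 0, 0, 0]
    - [-0.9, -0.1, 0, 0, 0, 0]
    - [-0.9, 0, 0, 0, 0, 0]
  jaw: 0

```text
clock: 29.35
eef_pos: [565.5, 13.6, 234.6]
tool_rot: [-1.574, -0.661, 0.004]
force: [-0.7, -1.7, -0.4]
width: 42.4
```

```bash
python3 - <<'E'
from h import *
plan([500,13.5,230],[-np.pi/2,0,-np.pi/2])
snap('scene','s7.png');snap('top','t7.png')
a=cv2.imread('pics/s7.png')[220:340,240:400]
cv2.imwrite('pics/c9.png',cv2.resize(a,None,fx=5,fy=5,interpolation=cv2.INTER_CUBIC))
for th in(-.1,0,.1): print(th,proj('scene',grip(th,63)),proj('scene',grip(th,13)))
E
```

```text
pos [565.5  13.6 234.6] rot [-1.574 -0.661  0.004] F [-0.7 -1.7 -0.4] w 42.4 t 29.35 q [ 0.41  0.43 -0.72  2.35  2.11  0.44 -0.61]
13 turn rows [-0.284  0.832  0.286]
2 shift rows [ 0.002  0.058 -0.819]
-0.1 [295.4 263.4] [286.6 281.3]
0 [293.7 262. ] [284.9 279.9]
0.1 [292.  260.6] [283.3 278.5]
```

View pics/c9.png

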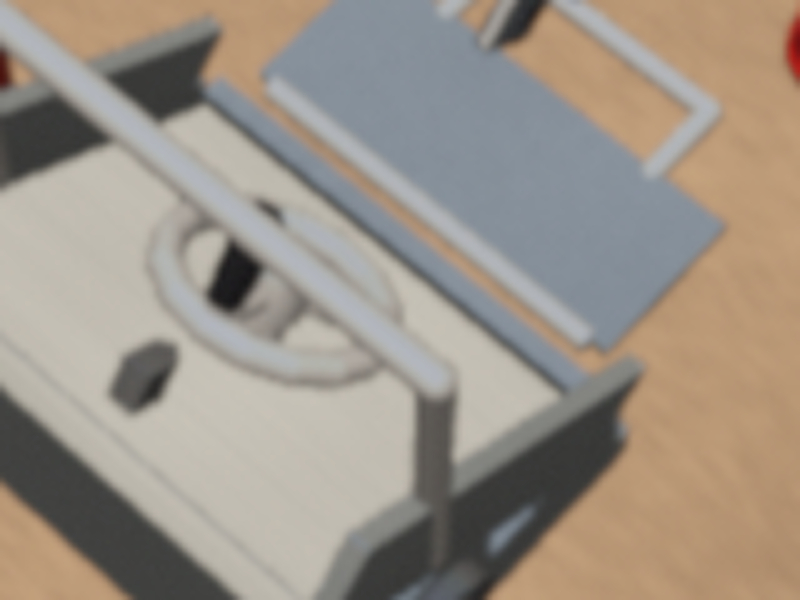

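The crop shows the grip up at the pointer side, with its base at crop (225,298), about scene (285,280). The model for angle 0 gives (284.9,279.9). I'll check this with a mask and plan the door move.

```bash
python3 - <<'E'
from h import *
for f,n,(x0,x1,y0,y1) in [('s7','scene',(275,305,255,288)),('t7','top',(290,320,160,215))]:
    g=cv2.imread(f'pics/{f}.png').max(2)[y0:y1,x0:x1]; m=(g<45)
    v,u=np.nonzero(m); print(n,m.sum(), 'u',u.min()+x0,u.max()+x0,'v',v.min()+y0,v.max()+y0)
    for r in sorted(set(v)): print(r+y0,(u[v==r]+x0).mean().round(1),(v==r).sum(),end=' | ')
    print()
for th in(-.1,0,.1): print(th,[proj('scene',grip(th,h)) for h in(13,20,30)],[proj('top',grip(th,h)) for h in(13,40,63)])
print('pointer y',proj('top',C+75*up-10*ax),'bow',proj('top',Rm.apply([45,0,300])+O))
t=cv2.imread('pics/t7.png'); print(t[168:176,298:312].max(2))
path([450,13.5,200],[-np.pi/2,0,-np.pi/2],14)
E
```

```text
scene 58 u 283 290 v 270 280
270 286.5 2 | 271 287.0 3 | 272 287.0 5 | 273 287.5 6 | 274 287.0 7 | 275 287.0 7 | 276 286.5 6 | 277 286.0 7 | 278 285.5 6 | 279 285.0 5 | 280 285.5 4 | 
top 35 u 303 306 v 182 190
182 304.0 3 | 183 304.5 4 | 184 304.5 4 | 185 304.5 4 | 186 304.5 4 | 187 304.5 4 | 188 304.5 4 | 189 304.5 4 | 190 304.5 4 | 
-0.1 [array([286.6, 281.3]), array([287.8, 278.8]), array([289.5, 275.3])] [array([303.2, 182.7]), array([303.1, 186.6]), array([303.1, 190.1])]
0 [array([284.9, 279.9]), array([286.1, 277.5]), array([287.8, 273.9])] [array([304.9, 182.6]), array([304.9, 186.6]), array([304.9, 190. ])]
0.1 [array([283.3, 278.5]), array([284.5, 276.1]), array([286.2, 272.5])] [array([306.7, 182.6]), array([306.7, 186.6]), array([306.7, 190.1])]
pointer y [304.8 170.2] bow [304.5 166.4]
[[138 139 140 140 135 132 130 130 130 134 139 140 141 141]
 [144 144 145 137 119 102  94  94 103 121 138 148 150 148]
 [180 180 178 165 136 103  83  85 108 140 166 177 179 179]
 [198 197 196 188 167 133 107 111 139 169 188 194 194 194]
 [200 201 201 198 188 168 147 149 169 188 195 197 197 196]
 [201 199 201 201 197 189 181 182 189 196 196 197 195 195]
 [199 199 198 199 198 196 193 192 193 196 195 195 194 195]
 [197 197 197 197 196 193 189 188 190 194 194 195 193 194]]
[561.7  13.5 230.7] [-1.574 -0.651  0.005] [ 0.42  0.43 -0.72  2.36  2.1   0.44 -0.6 ]
[[-0.19, -0.08, 0.0, -0.26, 0.77, 0.26], [-0.19, -0.07, -0.02, -0.26, 0.77, 0.26], [-0.19, -0.06, -0.05, -0.26, 0.77, 0.26], [-0.19, -0.05, -0.07, -0.26, 0.77, 0.26], [-0.18, -0.04, -0.09, -0.26, 0.77, 0.26], [-0.17, -0.03, -0.11, -0.26, 0.77, 0.26], [-0.16, -0.02, -0.13, -0.26, 0.77, 0.26], [-0.15, -0.01, -0.15, -0.26, 0.77, 0.26], [-0.13, -0.0, -0.16, -0.26, 0.77, 0.26], [-0.11, 0.01, -0.17, -0.26, 0.77, 0.26], [-0.09, 0.02, -0.18, -0.26, 0.77, 0.26], [-0.07, 0.03, -0.19, -0.26, 0.77, 0.26], [-0.05, 0.04, -0.2, -0.26, 0.77, 0.26], [-0.02, 0.05, -0.2, -0.26, 0.77, 0.26]]
```

The top mask puts the grip at column 304.5 and the pointer apex at about 304.5, so the wheel is within about 0.03 rad. Next is the door.

Call:
apply_moves:
  targets:
    - [-0.19, -0.08, 0, -0.26, 0.77, 0.26]
    - [-0.19, -0.07, -0.02, -0.26, 0.77, 0.26]
    - [-0.19, -0.06, -0.05, -0.26, 0.77, 0.26]
    - [-0.19, -0.05, -0.07, -0.26, 0.77, 0.26]
    - [-0.18, -0.04, -0.09, -0.26, 0.77, 0.26]
    - [-0.17, -0.03, -0.11, -0.26, 0.77, 0.26]
    - [-0.16, -0.02, -0.13, -0.26, 0.77, 0.26]
    - [-0.15, -0.01, -0.15, -0.26, 0.77, 0.26]
    - [-0.13, 0, -0.16, -0.26, 0.77, 0.26]
    - [-0.11, 0.01, -0.17, -0.26, 0.77, 0.26]
    - [-0.09, 0.02, -0.18, -0.26, 0.77, 0.26]
    - [-0.07, 0.03, -0.19, -0.26, 0.77, 0.26]
  jaw: -0.2

```text
clock: 30.95
eef_pos: [472.3, 14.1, 206.6]
tool_rot: [-1.498, -0.083, -1.356]
force: [1.1, -0.2, 0.7]
width: 33.9
```

Call:
apply_moves:
  targets:
    - [-0.05, 0.04, -0.2, -0.26, 0.77, 0.26]
    - [-0.02, 0.05, -0.2, -0.26, 0.77, 0.26]
    - [0, 0, 0, 0, 0, 0]
    - [0, 0, 0, 0, 0, 0]

```text
clock: 31.45
eef_pos: [456.1, 13.7, 201.3]
tool_rot: [-1.561, -0.003, -1.563]
force: [-0.1, 0.0, -0.4]
width: 33.9
```

```bash
python3 - <<'E'
from h import *
plan([438.5,13.7,44],[-np.pi/2,0,-np.pi/2])
E
```

```text
pos [456.1  13.7 201.3] rot [-1.561 -0.003 -1.563] F [-0.1  0.  -0.4] w 33.9 t 31.45 q [ 0.38  0.46 -0.66  2.07  0.43  0.74 -0.54]
1 turn rows [-0.07   0.056  0.024]
5 shift rows [-0.     0.787 -0.088]
```

Call:
apply_moves:
  targets:
    - [0, 0.79, -0.15, -0.07, 0.05, 0.02]
    - [0, 0.79, -0.15, 0, 0, 0]
    - [0, 0.79, -0.14, 0, 0, 0]
    - [0, 0, 0, 0, 0, 0]

```text
clock: 31.95
eef_pos: [436.5, 13.6, 105.0]
tool_rot: [-1.576, -0.001, -1.569]
force: [0.2, 0.4, 0.9]
width: 34.1
```

Call:
apply_moves:
  targets:
    - [0, 0.5, 0, 0, 0, 0]
    - [0, 0.5, 0, 0, 0, 0]
    - [0, 0.35, 0, 0, 0, 0]
    - [0, 0.15, 0, 0, 0, 0]
    - [0, 0, 0, 0, 0, 0]

```text
clock: 32.58
eef_pos: [438.7, 13.4, 46.5]
tool_rot: [-1.572, -0.0, -1.571]
force: [0.8, -0.6, 0.0]
width: 33.9
```

Call:
apply_moves:
  targets:
    - [0, 0.06, 0, 0, 0, 0]
    - [0, 0, 0, 0, 0, 0]
    - [0, 0, 0, 0, 0, 0]
    - [0, 0, 0, 0, 0, 0]
  jaw: -1

```text
clock: 33.08
eef_pos: [440.6, 13.3, 44.4]
tool_rot: [-1.568, 0.0, -1.572]
force: [4.3, -1.6, 3.0]
width: 9.9
```

Call:
apply_moves:
  targets:
    - [0, -0.28, 0.02, 0, 0, 0]
    - [0, -0.28, 0.04, 0, 0, 0]
    - [0, -0.27, 0.06, 0, 0, 0]
    - [0, -0.27, 0.09, 0, 0, 0]

```text
clock: 33.58
eef_pos: [448.4, 13.5, 88.0]
tool_rot: [-1.57, 0.001, -1.572]
force: [7.7, -1.3, -7.4]
width: 9.8
```

Call:
apply_moves:
  targets:
    - [0, -0.26, 0.11, 0, 0, 0]
    - [0, -0.25, 0.13, 0, 0, 0]
    - [0, -0.24, 0.15, 0, 0, 0]
    - [0, -0.22, 0.17, 0, 0, 0]
    - [0, -0.21, 0.19, 0, 0, 0]
    - [0, -0.19, 0.21, 0, 0, 0]
    - [0, -0.17, 0.22, 0, 0, 0]

```text
clock: 34.45
eef_pos: [490.7, 13.9, 149.0]
tool_rot: [-1.579, -0.001, -1.571]
force: [-5.8, 5.8, 2.1]
width: 9.5
```

Call:
apply_moves:
  targets:
    - [0, -0.15, 0.24, 0, 0, 0]
    - [0, -0.13, 0.25, 0, 0, 0]
    - [0, -0.11, 0.26, 0, 0, 0]

```text
clock: 34.83
eef_pos: [516.8, 14.3, 165.7]
tool_rot: [-1.587, -0.003, -1.571]
force: [-17.5, 4.0, 22.0]
width: 9.7
```

Call:
apply_moves:
  targets:
    - [0, 0, 0.26, 0, 0, 0]
    - [0, 0, 0.26, 0, 0, 0]
    - [0, -0.02, 0.26, 0, 0, 0]
    - [0, -0.02, 0.26, 0, 0, 0]

```text
clock: 35.33
eef_pos: [569.8, 15.2, 173.5]
tool_rot: [-1.561, -0.0, -1.571]
force: [-4.6, 2.6, 34.4]
width: 10.0
```

Call:
apply_moves:
  targets:
    - [0, 0, 0.15, 0, 0, 0]
    - [0, 0, 0.1, 0, 0, 0]
    - [0, 0, 0, 0, 0, 0]

```text
clock: 35.7
eef_pos: [570.7, 15.2, 173.4]
tool_rot: [-1.579, -0.004, -1.571]
force: [-25.4, 1.1, 56.8]
width: 9.5
```

Call:
apply_moves:
  targets:
    - [0, -0.05, -0.1, 0, 0, 0]
    - [0, 0, 0, 0, 0, 0]

```text
clock: 35.95
eef_pos: [570.7, 15.2, 173.5]
tool_rot: [-1.572, -0.001, -1.571]
force: [-12.6, 3.9, 33.5]
width: 9.6
```

Call:
apply_moves:
  targets:
    - [0, 0, 0, 0, 0, 0]
    - [0, 0, 0, 0, 0, 0]
    - [0, 0, 0, 0, 0, 0]
    - [0, 0, 0, 0, 0, 0]
  jaw: -0.2

```text
clock: 36.45
eef_pos: [571.2, 12.7, 167.7]
tool_rot: [-1.574, -0.001, -1.573]
force: [0.0, -0.5, 0.3]
width: 34.3
```

Call:
apply_moves:
  targets:
    - [0, -0.5, 0, 0, 0, 0]
    - [0, -0.8, 0, 0, 0, 0]
    - [0, -0.9, 0, 0, 0, 0]
    - [0, -0.5, -0.9, 0, 0, 0]
    - [0, 0, -0.9, 0, 0, 0]
    - [0, 0, -0.9, 0, 0, 0]
    - [-0.9, 0, 0, 0, 0, 0]
    - [-0.9, 0, 0, 0, 0, 0]
    - [-0.9, 0, 0, 0, 0, 0]
    - [-0.9, 0, 0, 0, 0, 0]
    - [0, 0, 0, 0, 0, 0]

```text
clock: 37.83
eef_pos: [463.3, 160.4, 276.4]
tool_rot: [-1.573, 0.002, -1.567]
force: [0.1, -0.9, 0.9]
width: 34.4
```

```bash
python3 - <<'E'
from h import *
plan([480,160,250],[-np.pi/2,0,-np.pi/2])
snap('scene','s8.png');snap('top','t8.png')
s0,s8,t0,t8=[cv2.imread(f'pics/{n}.png').astype(int) for n in('s0','s8','t0','t8')]
# bar position now vs start: shift by template match
def sh(a,b,x0,x1,y0,y1):
    T=b[y0:y1,x0:x1].astype(np.uint8); S=a[y0-6:y1+6,x0-6:x1+6].astype(np.uint8)
    r=cv2.matchTemplate(S,T,cv2.TM_CCOEFF_NORMED); p=np.unravel_index(r.argmax(),r.shape); return p[1]-6,p[0]-6,round(float(r.max()),3)
print('bar shift scene now vs start',sh(s8,s0,302,350,212,250),sh(s8,s0,288,345,215,260))
print('top',sh(t8,t0,262,350,224,238))
v=np.vstack([s8[190:350,200:420],]).astype(np.uint8); w=s8[260:380,420:560].astype(np.uint8)
cv2.imwrite('pics/c10.png',np.hstack([cv2.resize(v,(495,360)),cv2.resize(w,(300,360))]))
E
```

```text
pos [463.3 160.4 276.4] rot [-1.573  0.002 -1.567] F [ 0.1 -0.9  0.9] w 34.4 t 37.83 q [ 0.14  0.42 -0.75  1.88  0.34  0.97 -0.75]
1 shift rows [0.01  0.659 0.419]
bar shift scene now vs start (np.int64(-1), np.int64(1), 0.985) (np.int64(-1), np.int64(0), 0.976)
top (np.int64(0), np.int64(-1), 0.955)
```

View pics/c10.png

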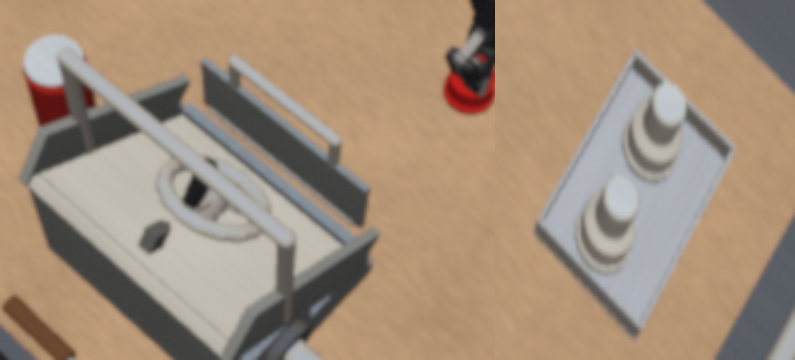

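The last picture shows the door upright, the grip at the pointer and both covers upright in the tray. The bar is about 1 px further towards shut than at the start, so the door is against its stop.

```bash
python3 -c "
from cell import *
print(finish_job(), read_state()['clock'])"
```

```text
the job is handed in; nothing more can be done
the job is handed in; nothing more can be done
```

The job is done and handed in at about 38 s of the 72 s allowed. I moved the cover into the tray, pulled the door down, cranked the wheel to the pointer and on one full turn, then shut the door again.

- **Cover:** in the last scene picture it stands upright in the tray's empty half, next to cover_b. I saw no change in the can or the red look-alike. I did not check the carburettor specifically.
- **Guard door, down:** it went down onto its stop (57 N, with the bar about 62 mm above the bench).
- **Guard door, shut:** it went back until it met its stop, with about 25 N of push and no further movement. In the pictures the bar is about 1 px further towards shut than at the start. I took that as fully shut.
- **Handwheel:** it started at about -1.97 rad. After release, the grip and the pointer line up in the top view to within about 0.03 rad of 6.28. I did not measure the angle again after shutting the door, but the last picture shows the grip still up at the pointer.
- **Disagreements:** the wheel's turning centre came out about 2.5 mm from my first estimate, so I corrected the cranking path. While I was shutting the door the bar slipped a few millimetres in the fingers, and the wrist force reached about 60 N, under the 120 N limit.

At hand-in the gripper was open and touching nothing.

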